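# Pack a balm bar and clamp the clip-top canister

### The job

Take the balm bar off the scale and lay it gently flat in the open canister, then swing the wooden lid down until it rests on its orange gasket. Flip the wire loop up and over behind the lip of the keeper on the lid, then press the lever down all the way so that the loop stays hooked and pulls the lid tight. Leave the bowl, the bottle, the small jar and the spatula where they are.

Things in the scene. Friction and masses are not known exactly. Their poses are not given: they have to be found in the camera images.
- balm_center (a point): centre of the ochre solid balm bar, loose, 82 (its x) x 55 (its y) x 30 mm high, 0.1 to 0.19 kg, lying flat on the scale's platform; grip it across the 55 mm
- scale: black bench scale, fixed, 300 x 210 mm; its flat weighing platform, 195 x 200 mm, 44 mm above the bench, is centred 20 mm along its +x; sloping display on its -x end no higher than 48 mm. Origin: underside
- canister: off-white stoneware clip-top canister, will not slide; outer diameter 140 mm, rim 130 mm above the bench, mouth 120 mm wide, filled to a flat paper disc 72 mm above the bench on which the bar is to lie. Origin: centre of its underside, z up; the latch is on its -x side, the lid's hinge on its +x side. Lengths along -x from the axis: latch parts reach 170 mm
- lid (a joint): dark wooden lid, 140 mm across, 24 mm thick, on a stiff wire hinge along the canister's y: stays where it is put, takes up to 3 N at its front edge to swing. 0 = resting on the gasket, grows as it opens to 2.0 (leaning back past upright); about -0.02 when clamped tight
- lid_hinge (a point): point of the canister on the lid's hinge axis, 76 mm along the canister's +x from its axis and 134 mm above the bench (the height of the closed lid's underside); the lid's far edge is 146 mm from this axis
- keeper (a point): steel keeper on the lid's front edge, moves with the lid: a 30 mm wide upright channel in which the loop's bar lies when hooked. This point: the bar's centre when hooked and loaded, 157.5 mm from the hinge axis. x = inward to the lid's centre, z = up, with the lid closed. The lip outside it stands from 2.5 to 5 mm outward (-x) and its top is 3.5 mm above this point; the back plate's face is 6 mm inward, its top 14 mm above this point
- lever_pivot (a point): point of the canister on the lever's pivot axis (along the canister's y), 95 mm above the bench, 88 mm along the canister's -x from its axis
- lever (a joint): steel clip lever on the canister's front: 0 = pressed fully down (shut; its handle then points down and 28 degrees outward), grows as it is lifted to 1.85; its handle points outward and a little up at the start. Stays where it is put: about 1 N at its end moves it, up to 3 N while the loop draws the lid; it goes over centre just before 0
- lever_end (a point): middle of the end of the lever handle's upper (outer) face, 64 mm from the pivot axis in a straight line; the handle is a 36 mm wide flat plate from 32 to 68 mm from the pivot
- loop (a joint): wire loop, pivoted freely on the lever 20 mm from the lever's pivot, angle relative to the lever: 0 = as when clamped, 2.22 = flopped outward to its stop, as at the start. It falls outward to the stop, or inward on to the keeper once past upright, by its own weight; 0.5 N moves it
- loop_pivot (a point): middle of the loop's pivot axis on the lever
- loop_bar (a point): middle of the loop's cross bar, 5 mm round steel, 53 mm long, 63.1 mm from the loop's pivot: this goes behind the keeper's lip. With the lever where it starts it passes 4 to 10 mm above the lip, and it sinks into the channel as the lever goes down
- loop_nose (a point): middle of the free edge of the flat nose tab that stands 25 mm beyond the cross bar in the loop's plane, 24 mm wide, 3 mm thick, to push the loop over by; 88.1 mm from the loop's pivot
- bowl_center (a point): wooden bowl, loose, 112 mm across, 52 mm high; its centre. Bystander
- bottle_center (a point): amber glass bottle with black cap, loose, 52 mm across, 115 mm high; its centre. Bystander
- jar_center (a point): small glass jar with metal cap, loose, 72 mm across, 75 mm high; its centre. Bystander
- spatula_grip (a point): wooden spatula, loose, 200 mm long, lying flat on the bench, its long axis x; a point on its handle. Bystander
Things that resemble listed ones, but are neither listed nor needed, are in the scene too. Leave any blue look-alike of the part that bears balm_center alone.

How it is judged (in metres and radians):
On the way, in this order (a step that is already met when the one before it is completed fails the run):
1. the balm bar lies flat in the canister, let go (horizontal distance between balm_center and canister below 0.045 m and z of balm_center in the frame of canister between 0.07 and 0.105 m and angle between balm_center's own z axis and vertical below 0.25 rad and contact force between the fingers and balm below 0.1 N and linear speed of balm below 0.02 m/s), for 0.2 s.
2. the lid is down on the gasket (value of joint lid below 0.03 rad), for 0.2 s.
3. the loop's bar is over the keeper, behind its lip (x of loop_bar in the frame of keeper between -0.0012 and 0.015 m and z of loop_bar in the frame of keeper between -0.004 and 0.025 m and value of joint lid below 0.04 rad and value of joint lever above 0.5 rad), for 0.2 s.
4. the lever is down, the loop hooked and the lid pulled tight (value of joint lever below 0.06 rad and value of joint lid below -0.01 rad and distance between loop_bar and keeper below 0.006 m), for 0.2 s.
At the end, for the whole second after the job is handed in: The bar lies at rest and flat (within 14 degrees) in the canister; the lever is fully down (within 0.06 rad), the loop's bar lies in the keeper (within 6 mm) and the lid is drawn at least 0.01 rad into its gasket; the bystanders stand within 30 mm of where they were (all of step 4 and horizontal distance between balm_center and canister below 0.045 m and z of balm_center in the frame of canister between 0.07 and 0.105 m and angle between balm_center's own z axis and vertical below 0.25 rad and linear speed of balm below 0.02 m/s); the robot touches nothing.
It fails at once if the bar is dropped into the canister (faster than 0.6 m/s below its rim) (horizontal distance between balm_center and canister below 0.06 m and z of balm_center in the frame of canister below 0.14 m and linear speed of balm above 0.6 m/s).
It fails at once if a bystander is moved more than 30 mm (distance of any of bowl_center, bottle_center, jar_center, spatula_grip from where it was at the start of the episode above 0.03 m).
It also fails if it takes over 58 s, if anything falls off the work surface, if the arm or the gripper's body presses on something with over 40 N, if the wrist force passes 120 N, or if a joint passes its speed limit or range.

### The arm

A 7-joint arm with a two-finger parallel gripper is mounted at the origin on the work surface. World frame = base frame: x ahead of the robot, y to its left, z up, the work surface at z = 0. Lengths are in mm, angles in degrees, forces in N, time in s.
With the tool pointing down it reaches from about 425 to 950 mm from the base axis. Payload 4.7 kg.
Tool frame: the origin (TCP) lies at the centre of the arm's flange, where the gripper is bolted on; the fingertips stand 182 mm ahead of it and the grasp point (between the pads) lies 164 mm ahead of it; z points along the fingers, y is the line along which they close (so a half turn about z gives the same grasp; the last joint's range is limited). The gripper opens to 87 mm and grips with 3 to 60 N. Pads are 19 mm wide; open, the fingers measure 117 mm over their backs; the gripper's body (75 mm by 190 mm) begins 51 mm behind the grasp point.
Start: joints at [-76.943, 26.849, -2.785, 87.806, 1.381, 65.374, -4.715], TCP at [171.402, 652.88, 404.773] pointing down, gripper open.
Joint ranges: [-148.3, 148.3], [-19.14, 114.17], [-79.39, 73.82], [5.75, 140.21], [-59.74, 239.74], [12.07, 113.84], [-152.46, 152.46]. Speed limits (degrees/s): [147.25, 147.25, 180, 180, 180, 180, 180].

### API

Orientations are given as a 3x3 rotation matrix whose columns are the frame's x, y, z axes.
In Python, from station import manip gives the robot as it stands. The module is installed in compiled form; this text tells all that it offers.
- The arm moves only by the tool drive_tool, never from a script. Its argument "plan" is a list of rows, each a list of 3 entries, a list of its own where there are three numbers: the shift along the tool's x, y, z normalised to -1 to 1, where 1 is 300 mm, then the turn, a rotation vector about the tool's x, y, z normalised to -1 to 1, where 1 is 30 degrees, then the opening, from -1 (shut) to 1 (fully open). A call has exactly 10 rows; each row shifts and turns the commanded pose from where the row before left it, along the tool's axes as they then stand; what a row does not reach is not made up. A row lasts 1/8 s, in which the tool goes at most 62.5 mm and 10.7 degrees, less where a joint would pass 70% of its speed; a pose out of reach is approached as far as the arm can. A call with a number of a shift or a turn outside -1 to 1 is refused whole. A call with a gripper value outside its range is refused whole. The fingers move at their own pace and stop on an object; the grip force is fixed at half the most. Time passes only in rows, so rows that do not move let the fingers close, or fill a call up. It gives the time, the measured TCP pose, the force, the opening and the grip force at its end, in the units of the state.
- manip.state(): the state, without advancing time (a new reading comes with each control period).
- manip.get_image(name): name is "scene" or "top" or "wrist"; returns (picture, depth): 480x640x3 uint8, red, green, blue; 480x640 float32, mm along the optical axis (not along the pixel's ray), 0 where there is no reading.
- manip.camera_params(name): a dict with "intrinsics" (3x3 intrinsics, pixels), "world_to_cam" (4x4, takes a point from world to camera coordinates); the wrist camera has in their place "mount" (4x4, takes a point from camera to tool coordinates, whose origin is the TCP and whose axes are the flange's). Camera axes: x right, y down, z forward; pixel columns grow to the right and rows downward; lengths in mm; the calibration is good to about 2 mm. A picture is of the moment at which its call begins: read the wrist's pose just before it. camera_params takes no time and is no camera call.
- manip.close_job(): hands the job in; it is judged then, once.
The state is a dict: "time": time; "joint_positions": joint angles; "dq": joint speeds; "effort": joint torques, N m; "tool_pos": TCP position; "tcp_rot": TCP orientation; "force": force on the tool from outside, world axes, zero at the start; "moment": the same for the moment, N m; "opening": finger opening in mm; "finger_force": force on a finger pad.
Only numpy, scipy, OpenCV 4.12 (cv2) and the standard library are available. Lean on these libraries where they do the work, as an engineer would, in place of code of your own. Each camera call takes 0.05 s, during which the arm holds its last target. There are 200 camera calls.

## Working session

There is one attempt and no reset: what is moved stays moved. The work goes in short steps, Python scripts to look and compute and a tool call to move; the robot and the scene stay as the last step left them, time stands still between calls to the robot, and variables do not carry over. Pictures are saved under pics/ and viewed, at most 10 in all, crops included, and the job is handed in when it is done.

Besides the shell and the picture viewer there is one more tool, called after "Call:" as name(argument=value, ...), one argument or row to a line, values as JSON. drive_tool: Moves the arm, as the interface text tells. Its arguments: {"type":"object","properties":{"plan":{"type":"array"}},"required":["plan"]}

```bash
mkdir -p pics
cat > h.py <<'E'
import numpy as np, cv2
from station import manip
np.set_printoptions(precision=2,suppress=True)
def cam(n):
    p=manip.camera_params(n)
    s=manip.state()
    im,d=manip.get_image(n)
    K=np.array(p["intrinsics"])
    if "world_to_cam" in p: T=np.linalg.inv(np.array(p["world_to_cam"]))
    else:
        W=np.eye(4);W[:3,:3]=s["tcp_rot"];W[:3,3]=s["tool_pos"];T=W@np.array(p["mount"])
    return im,d,K,T
def cloud(d,K,T):
    v,u=np.mgrid[:480,:640]
    c=np.stack([(u-K[0,2])/K[0,0]*d,(v-K[1,2])/K[1,1]*d,d],-1)
    P=c@T[:3,:3].T+T[:3,3]; P[d<=0]=np.nan
    return P
def save(n,im): cv2.imwrite("pics/"+n+".png",im[:,:,::-1])
E
python3 - <<'E'
from h import *
for n in("scene","top"):
    im,d,K,T=cam(n);save(n,im);np.savez(n,im=im,d=d,K=K,T=T)
    print(n,T,K)
s=manip.state();print(s)
print(manip.camera_params("wrist"))
E
```

```text
scene [[  -0.61    0.69   -0.4   924.25]
 [   0.8     0.52   -0.32  230.08]
 [  -0.01   -0.51   -0.86 1020.79]
 [   0.      0.      0.      1.  ]] [[456.5    0.   318.54]
 [  0.   456.5  238.41]
 [  0.     0.     1.  ]]
top [[   0.01   -1.      0.04  464.33]
 [  -1.     -0.01   -0.01  -82.45]
 [   0.01   -0.04   -1.   1260.13]
 [   0.      0.      0.      1.  ]] [[550.82   0.   329.83]
 [  0.   550.82 255.89]
 [  0.     0.     1.  ]]
{'time': 0.1, 'joint_positions': array([-76.94,  26.89,  -2.78,  87.87,   1.38,  65.38,  -4.71]), 'dq': array([-0.05, -0.12, -0.06, -0.26, -0.  ,  0.02,  0.01]), 'effort': array([  0.  , -50.92,  -0.08, -23.68,  -0.06,   0.03,   0.  ]), 'tool_pos': array([171.35, 652.65, 403.8 ]), 'tcp_rot': array([[-0.97,  0.25, -0.  ],
       [ 0.25,  0.97, -0.  ],
       [-0.  , -0.  , -1.  ]]), 'force': array([ 0.26, -0.27,  0.36]), 'moment': array([-0.02,  0.01, -0.02]), 'finger_force': 0.0, 'opening': 87.05979421920786}
{'intrinsics': array([[428.29,   0.  , 321.11],
       [  0.  , 428.29, 233.9 ],
       [  0.  ,   0.  ,   1.  ]]), 'mount': array([[ 0.  , -0.97, -0.26, 72.28],
       [ 1.  ,  0.  ,  0.  , -0.19],
       [-0.  , -0.26,  0.97, 19.56],
       [ 0.  ,  0.  ,  0.  ,  1.  ]])}
```

View pics/scene.png

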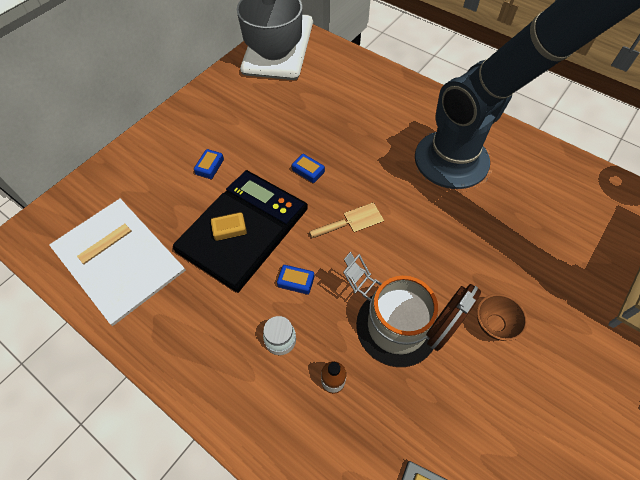

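View pics/top.png

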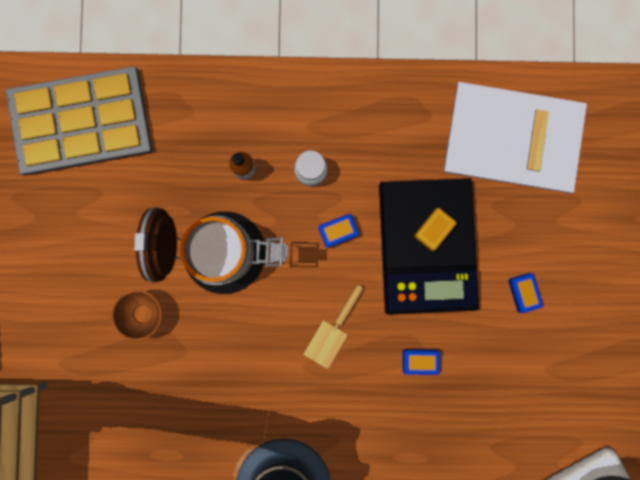

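The ochre bar on the scale (top 436,229; scene 228,226) is the target. The blue-edged blocks (top 339,230; 422,362; 526,293) are look-alikes, and the tray bars (top 80,120) are not on the scale. The canister is at top (214,250), with its latch to the right (275,252) and its lid open to the left (155,245).

```bash
cat > m.py <<'E'
from h import *
for n in("top","scene"):
    z=np.load(n+".npz");im,d,K,T=[z[k] for k in("im","d","K","T")]
    P=cloud(d,K,T);np.save(n+"P",P)
    hsv=cv2.cvtColor(im,cv2.COLOR_RGB2HSV)
    def ray(u,v,zz):
        r=T[:3,:3]@np.array([(u-K[0,2])/K[0,0],(v-K[1,2])/K[1,1],1]);return T[:3,3]+r*(zz-T[2,3])/r[2]
    # balm
    x0,y0,x1,y1=(400,195,475,260) if n=="top" else (200,200,260,250)
    m=np.zeros(d.shape,np.uint8);m[y0:y1,x0:x1]=1
    mk=((hsv[...,1]>120)&(hsv[...,2]>90)&(m>0))
    h=P[...,2]; tm=mk&(h>68)
    Q=P[tm];print(n,"balm top pts",len(Q),np.median(Q,0))
    r=cv2.minAreaRect(Q[:,:2].astype(np.float32));print(r,cv2.boxPoints(r))
    # orange ring
    x0,y0,x1,y1=(170,200,260,300) if n=="top" else (360,265,445,340)
    m[:]=0;m[y0:y1,x0:x1]=1
    om=(hsv[...,0]<14)&(hsv[...,1]>200)&(hsv[...,2]>190)&(m>0)&(h>120)&(h<145)
    Q=P[om];print("ring",len(Q),np.nanmedian(Q,0))
    A=np.c_[2*Q[:,:2],np.ones(len(Q))];s=np.linalg.lstsq(A,(Q[:,:2]**2).sum(1),rcond=None)[0]
    print("circle",s[:2],np.sqrt(s[2]+s[0]**2+s[1]**2))
    # grey metal latch
    x0,y0,x1,y1=(258,225,330,280) if n=="top" else (340,245,380,305)
    m[:]=0;m[y0:y1,x0:x1]=1
    g=(hsv[...,1]<60)&(m>0)&(h>60)
    Q=P[g];print("latch",len(Q),Q.min(0),Q.max(0),Q.mean(0))
im=np.load("top.npz")["im"];im2=np.load("scene.npz")["im"]
a=cv2.resize(im[190:270,390:480],(400,356),interpolation=cv2.INTER_CUBIC)
b=cv2.resize(im2[235:345,330:490],(400,275),interpolation=cv2.INTER_CUBIC)
c=cv2.resize(im[195:295,130:330],(800,240)) if 0 else cv2.resize(im[195:295,130:330],(400,200),interpolation=cv2.INTER_CUBIC)
o=np.zeros((600,800,3),np.uint8);o[:356,:400]=a;o[:275,400:]=b;o[300:500,400:]=c
save("crop1",o)
E
python3 m.py
```

```text
top balm top pts 924 [ 580.34 -323.94   74.66]
((580.4461669921875, -324.91839599609375), (54.421058654785156, 82.50914764404297), 51.5196647644043) [[ 531.22 -320.55]
 [ 595.81 -371.89]
 [ 629.67 -329.29]
 [ 565.08 -277.95]]
ring 0 [nan nan nan]
circle [0. 0.] 0.0
latch 495 [494.12  -9.17  90.3 ] [551.76  56.14 175.45] [522.61  19.55 123.4 ]
scene balm top pts 599 [ 583.19 -322.6    73.42]
((581.1452026367188, -324.5472412109375), (57.32878875732422, 79.94522857666016), 51.75864791870117) [[ 532.01 -322.32]
 [ 594.8  -371.8 ]
 [ 630.28 -326.78]
 [ 567.49 -277.29]]
ring 357 [527.59 112.67 133.27]
circle [525.88 144.24] 62.51262782611815
latch 622 [493.79 -10.76  61.58] [564.81  91.02 170.33] [525.58  25.1  120.17]
  return np.nanmean(a, axis, out=out, keepdims=keepdims)
```

View pics/crop1.png

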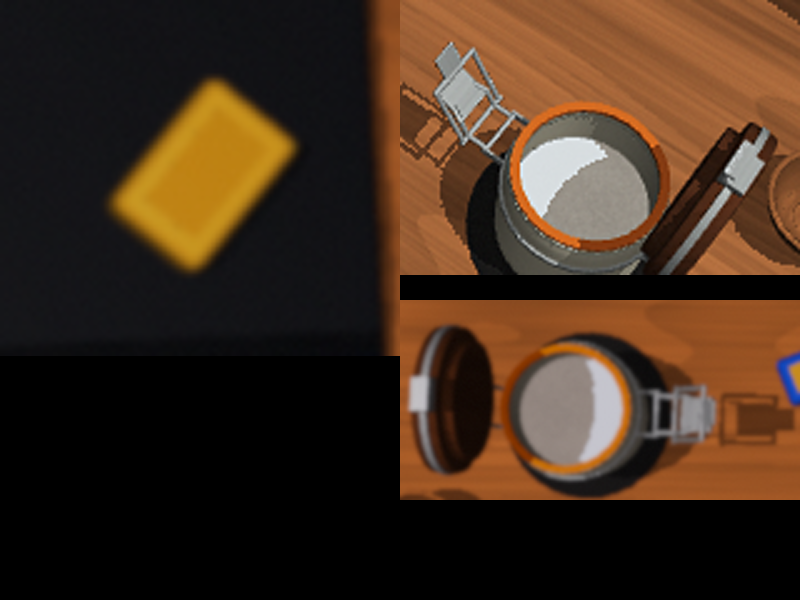

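The crop shows the plain ochre bar, with no blue edge, on the black platform: centre about (580.5, -324.5), top at z 74, and 54 x 82 mm as listed. The loop is flopped outward and the lid leans back.

```bash
cat >> h.py <<'E'
from scipy.spatial.transform import Rotation as Ro
def down(yaw): # tool x yaw, z down
    y=np.radians(yaw);x=np.array([np.cos(y),np.sin(y),0]);z=np.array([0,0,-1.]);return np.c_[x,np.cross(z,x),z]
def plan(wps,s=None,grip=1):
    """wps: (pos|None,R|None,nrows[,grip])"""
    s=s or manip.state();p=np.array(s["tool_pos"]);R=np.array(s["tcp_rot"]);rows=[]
    for w in wps:
        q=p if w[0] is None else np.array(w[0],float);S=R if w[1] is None else w[1];n=w[2];g=w[3] if len(w)>3 else grip
        rv=Ro.from_matrix(R.T@S).as_rotvec();p0,R0=p.copy(),R.copy()
        for i in range(n):
            dp=R.T@((q-p0)/n);dr=np.degrees(rv)/n
            a=np.round(dp/300,4);b=np.round(dr/30,4)
            if np.abs(np.linalg.norm(dp))>60 or np.linalg.norm(dr)>10.5: print("FAST",dp,dr)
            rows.append([list(map(float,a)),list(map(float,b)),g])
            p=p+R@(a*300);R=R@Ro.from_rotvec(np.radians(b*30)).as_matrix()
    while len(rows)%10: rows.append([[0,0,0],[0,0,0],rows[-1][2]])
    for i in range(0,len(rows),10): print(str(rows[i:i+10]).replace(" ",""))
    print("end",p,R.ravel())
def st():
    s=manip.state();print(s["time"],s["tool_pos"],np.array(s["tcp_rot"]).ravel(),"F",s["force"],s["opening"],s["finger_force"],s["joint_positions"])
E
python3 - <<'E'
from h import *
for n in("top","scene"):
    P=np.load(n+"P.npy");h=P[...,2]
    im=np.load(n+".npz")["im"]
    # lid points
    b=(np.abs(P[...,0]-526)<110)&(P[...,1]>205)&(P[...,1]<340)&(h>110)
    Q=P[b];print(n,"lid",len(Q),np.percentile(Q,[0,2,50,98,100],axis=0))
    hsv=cv2.cvtColor(im,cv2.COLOR_RGB2HSV)
    k=b&(hsv[...,1]<50)&(hsv[...,2]>150)
    print("keeper",P[k].mean(0),P[k].max(0),P[k].min(0))
    l=(np.abs(P[...,0]-526)<60)&(P[...,1]>-60)&(P[...,1]<65)&(h>85)
    Q=P[l]
    for y in range(-30,60,10):
        q=Q[(Q[:,1]>=y)&(Q[:,1]<y+10)]
        if len(q): print(y,len(q),q.min(0),q.max(0))
    r=(h>126)&(h<137)&(np.hypot(P[...,0]-526,P[...,1]-144)<75)
    Q=P[r];r=cv2.fitEllipse(Q[:,:2].astype(np.float32)) if len(Q)>5 else 0
    print("rim",len(Q),cv2.minEnclosingCircle(Q[:,:2].astype(np.float32)))
plan([([526,330,440],down(130),7),([526,100,440],down(90),5),])
E
```

```text
top lid 2632 [[458.59 205.01 110.09]
 [464.32 210.28 136.01]
 [526.36 225.22 249.4 ]
 [591.52 250.56 295.49]
 [599.56 253.63 301.77]]
keeper [528.71 241.34 291.24] [545.97 251.55 301.77] [513.54 232.02 276.4 ]
-20 5 [525.44 -10.7  165.36] [533.46 -10.37 171.37]
-10 68 [504.73  -9.17 126.75] [539.73  -0.03 175.45]
0 110 [493.93   0.01 120.69] [551.23   9.99 158.88]
10 110 [494.12  10.35 113.81] [551.88  19.98 142.44]
20 106 [494.37  20.01 104.94] [551.31  29.95 128.35]
30 77 [494.8   30.07  90.3 ] [552.4   39.21 112.95]
40 24 [495.02  40.06  92.05] [545.69  49.49 101.21]
50 64 [501.01  50.6   91.43] [547.52  59.93 102.46]
rim 804 ((526.31005859375, 144.42857360839844), 67.39049530029297)
scene lid 1623 [[462.68 205.18 110.49]
 [481.51 207.04 131.03]
 [553.02 233.15 261.28]
 [598.13 251.25 295.67]
 [600.26 253.31 298.29]]
keeper [532.93 241.1  284.66] [571.41 250.9  298.29] [490.36 232.02 265.34]
-20 6 [513.12 -11.29 164.44] [530.95 -10.43 168.59]
-10 70 [509.72  -9.45 123.37] [548.37  -0.04 170.33]
0 158 [493.97   0.02 119.16] [551.52   9.96 155.44]
10 106 [493.4   10.03 113.5 ] [552.
[... 764 characters left out ...]
0.0005,0.0002,0.168],1],[[-0.2229,-0.0493,-0.0172],[-0.0005,0.0002,0.168],1],[[-0.2264,-0.0295,-0.0172],[-0.0005,0.0002,0.168],1],[[-0.2281,-0.0095,-0.0172],[-0.0005,0.0002,0.168],1],[[-0.2281,0.0106,-0.0173],[-0.0005,0.0002,0.168],1],[[-0.1174,-0.0986,-0.0],[0.0,-0.0001,0.2667],1],[[-0.13,-0.0813,-0.0],[0.0,-0.0001,0.2667],1],[[-0.1401,-0.0624,-0.0],[0.0,-0.0001,0.2667],1]]
[[[-0.1474,-0.0423,-0.0],[0.0,-0.0001,0.2667],1],[[-0.1518,-0.0214,-0.0],[0.0,-0.0001,0.2667],1],[[0,0,0],[0,0,0],1],[[0,0,0],[0,0,0],1],[[0,0,0],[0,0,0],1],[[0,0,0],[0,0,0],1],[[0,0,0],[0,0,0],1],[[0,0,0],[0,0,0],1],[[0,0,0],[0,0,0],1],[[0,0,0],[0,0,0],1]]
end [525.96  99.98 439.98] [-0.  1.  0.  1.  0. -0. -0.  0. -1.]
```

Run:
```python
from h import *
plan([([430,330,520],down(155),9),([540,0,500],down(148),7),([580.5,-324.5,360],down(141.5),8)])
```

```text
[[[-0.123,-0.0913,-0.0429],[-0.0004,0.0,0.0381],1],[[-0.1248,-0.0889,-0.0429],[-0.0004,0.0,0.0381],1],[[-0.1265,-0.0863,-0.0429],[-0.0004,0.0,0.0381],1],[[-0.1282,-0.0838,-0.0429],[-0.0004,0.0,0.0381],1],[[-0.1299,-0.0812,-0.0429],[-0.0004,0.0,0.0381],1],[[-0.1315,-0.0786,-0.043],[-0.0004,0.0,0.0381],1],[[-0.133,-0.0759,-0.043],[-0.0004,0.0,0.0381],1],[[-0.1345,-0.0733,-0.043],[-0.0004,0.0,0.0381],1],[[-0.1359,-0.0706,-0.043],[-0.0004,0.0,0.0381],1],[[-0.1139,-0.1203,0.0095],[0.0,0.0,0.0333],1]]
[[[-0.116,-0.1183,0.0095],[0.0,0.0,0.0333],1],[[-0.118,-0.1162,0.0095],[0.0,0.0,0.0333],1],[[-0.12,-0.1142,0.0095],[0.0,0.0,0.0333],1],[[-0.122,-0.1121,0.0095],[0.0,0.0,0.0333],1],[[-0.1239,-0.1099,0.0095],[0.0,0.0,0.0333],1],[[-0.1258,-0.1077,0.0095],[0.0,0.0,0.0333],1],[[-0.0859,-0.1057,0.0584],[0.0,0.0,0.0271],1],[[-0.0874,-0.1045,0.0584],[0.0,0.0,0.0271],1],[[-0.0889,-0.1033,0.0584],[0.0,0.0,0.0271],1],[[-0.0904,-0.102,0.0584],[0.0,0.0,0.0271],1]]
[[[-0.0918,-0.1007,0.0584],[0.0,0.0,0.0271],1],[[-0.0932,-0.0994,0.0584],[0.0,0.0,0.0271],1],[[-0.0946,-0.098,0.0584],[0.0,0.0,0.0271],1],[[-0.096,-0.0967,0.0584],[0.0,0.0,0.0271],1],[[0,0,0],[0,0,0],1],[[0,0,0],[0,0,0],1],[[0,0,0],[0,0,0],1],[[0,0,0],[0,0,0],1],[[0,0,0],[0,0,0],1],[[0,0,0],[0,0,0],1]]
end [ 580.46 -324.48  359.92] [-0.78  0.62  0.    0.62  0.78  0.   -0.    0.   -1.  ]
```

Call:
drive_tool(
  plan=[
    [[-0.12,-0.09,-0.043],[0,0,0.04],1],
    [[-0.125,-0.09,-0.043],[0,0,0.04],1],
    [[-0.126,-0.086,-0.043],[0,0,0.04],1],
    [[-0.128,-0.084,-0.043],[0,0,0.04],1],
    [[-0.13,-0.08,-0.043],[0,0,0.04],1],
    [[-0.13,-0.08,-0.043],[0,0,0.04],1],
    [[-0.133,-0.076,-0.043],[0,0,0.04],1],
    [[-0.135,-0.073,-0.043],[0,0,0.04],1],
    [[-0.136,-0.07,-0.043],[0,0,0.04],1],
    [[-0.114,-0.12,0.01],[0,0,0.03],1],
  ],
)

```text
time: 1.35
tool_pos: [444.1, 281.4, 518.6]
tcp_rot: [[-0.895, 0.445, 0.002], [0.445, 0.895, 0.001], [-0.001, 0.002, -1.0]]
force: [-0.6, -0.3, 0.2]
opening: 87.2
finger_force: 0.0
```

Call:
drive_tool(
  plan=[
    [[-0.116,-0.118,0.01],[0,0,0.03],1],
    [[-0.118,-0.116,0.01],[0,0,0.03],1],
    [[-0.12,-0.114,0.01],[0,0,0.03],1],
    [[-0.122,-0.112,0.01],[0,0,0.03],1],
    [[-0.124,-0.11,0.01],[0,0,0.03],1],
    [[-0.126,-0.108,0.01],[0,0,0.03],1],
    [[-0.086,-0.106,0.058],[0,0,0.03],1],
    [[-0.087,-0.1045,0.058],[0,0,0.03],1],
    [[-0.089,-0.103,0.058],[0,0,0.03],1],
    [[-0.09,-0.102,0.058],[0,0,0.03],1],
  ],
)

```text
time: 2.6
tool_pos: [556.6, -163.8, 429.3]
tcp_rot: [[-0.815, 0.58, -0.001], [0.58, 0.815, 0.0], [0.001, -0.0, -1.0]]
force: [-0.4, 0.1, -0.2]
opening: 87.1
finger_force: 0.0
```

Run:
```python
from h import *
st()
im,d,K,T=cam("wrist");P=cloud(d,K,T);h=P[...,2]
m=(h>67)&(h<82)&(np.abs(P[...,0]-580)<80)&(np.abs(P[...,1]+324)<80)
print(m.sum())
if m.sum()>50:
    print(np.median(P[m],0),cv2.minAreaRect(P[m][:,:2].astype(np.float32)))
plan([([580.5,-324.5,310],down(141.5),5),([580.5,-324.5,233],None,3),(None,None,2,-1)])
```

```text
2.6 [ 556.61 -163.82  429.31] [-0.81  0.58 -0.    0.58  0.81  0.    0.   -0.   -1.  ] F [-0.39  0.15 -0.25] 87.10598263158768 0.0 [-11.23  17.93  29.98 100.79  -9.87  63.92  76.48]
875
[ 605.44 -323.59   73.48] ((577.5050659179688, -323.42034912109375), (54.281185150146484, 80.75846099853516), 51.73480987548828)
[[[-0.0742,-0.0733,0.0786],[-0.0024,-0.0001,0.0174],1],[[-0.0748,-0.0727,0.0785],[-0.0024,-0.0001,0.0174],1],[[-0.0755,-0.0722,0.0784],[-0.0024,-0.0001,0.0174],1],[[-0.0761,-0.0716,0.0783],[-0.0024,-0.0001,0.0174],1],[[-0.0768,-0.071,0.0782],[-0.0024,-0.0001,0.0174],1],[[0.0,0.0,0.0856],[0.0,0.0,0.0],1],[[0.0,0.0,0.0856],[0.0,0.0,0.0],1],[[0.0,0.0,0.0856],[0.0,0.0,0.0],1],[[0.0,0.0,0.0],[0.0,0.0,0.0],-1],[[0.0,0.0,0.0],[0.0,0.0,0.0],-1]]
end [ 580.5  -324.52  232.97] [-0.78  0.62  0.    0.62  0.78  0.   -0.    0.   -1.  ]
```

Call:
drive_tool(
  plan=[
    [[-0.074,-0.073,0.078],[0,0,0.017],1],
    [[-0.075,-0.073,0.078],[0,0,0.017],1],
    [[-0.075,-0.072,0.078],[0,0,0.017],1],
    [[-0.076,-0.072,0.078],[0,0,0.017],1],
    [[-0.077,-0.071,0.078],[0,0,0.017],1],
    [[0,0,0.085],[0,0,0],1],
    [[0,0,0.085],[0,0,0],1],
    [[0,0,0.085],[0,0,0],1],
    [[0,0,0],[0,0,0],1],
    [[0,0,0],[0,0,0],-1],
  ],
)

```text
time: 3.9
tool_pos: [583.7, -317.2, 237.5]
tcp_rot: [[-0.788, 0.615, 0.001], [0.615, 0.788, -0.0], [-0.001, 0.0, -1.0]]
force: [-0.6, 0.2, -0.5]
opening: 82.5
finger_force: 0.0
```

Call:
drive_tool(
  plan=[
    [[0,0,0],[0,0,0],-1],
    [[0,0,0],[0,0,0],-1],
    [[0,0,0],[0,0,0],-1],
    [[0,0,0],[0,0,0],-1],
    [[0,0,0],[0,0,0],-1],
    [[0,0,-0.05],[0,0,0],-1],
    [[0,0,-0.1],[0,0,0],-1],
    [[0,0,-0.15],[0,0,0],-1],
    [[0,0,-0.15],[0,0,0],-1],
    [[0,0,-0.15],[0,0,0],-1],
  ],
)

```text
time: 5.15
tool_pos: [583.3, -316.4, 418.4]
tcp_rot: [[-0.789, 0.615, 0.0], [0.615, 0.789, 0.001], [0.001, 0.001, -1.0]]
force: [0.5, 0.6, -1.4]
opening: 54.7
finger_force: 30.0
```

Run:
```python
from h import *
st()
plan([([526.3,144.3,420],down(243),12,-1),([526.3,144.3,310],None,3,-1),(None,None,5,-1)])
```

```text
5.15 [ 583.34 -316.36  418.39] [-0.79  0.61  0.    0.61  0.79  0.    0.    0.   -1.  ] F [ 0.51  0.61 -1.4 ] 54.70827597110638 29.999377727508545 [  3.24  27.25  31.39  90.09 -15.07  66.93  89.82]
[[[0.0912,0.0912,-0.0003],[0.0002,0.0,-0.2804],-1],[[0.0768,0.1035,-0.0003],[0.0002,0.0,-0.2804],-1],[[0.0609,0.1137,-0.0004],[0.0002,0.0,-0.2804],-1],[[0.0436,0.1213,-0.0004],[0.0002,0.0,-0.2804],-1],[[0.0254,0.1264,-0.0004],[0.0002,0.0,-0.2804],-1],[[0.0066,0.1288,-0.0004],[0.0002,0.0,-0.2804],-1],[[-0.0123,0.1283,-0.0004],[0.0002,0.0,-0.2804],-1],[[-0.031,0.1252,-0.0004],[0.0002,0.0,-0.2804],-1],[[-0.0489,0.1193,-0.0004],[0.0002,0.0,-0.2804],-1],[[-0.0659,0.1108,-0.0004],[0.0002,0.0,-0.2804],-1]]
[[[-0.0814,0.1,-0.0005],[0.0002,0.0,-0.2804],-1],[[-0.0951,0.087,-0.0005],[0.0002,0.0,-0.2804],-1],[[-0.0,0.0001,0.1222],[0.0,0.0,0.0],-1],[[-0.0,0.0001,0.1222],[0.0,0.0,0.0],-1],[[-0.0,0.0001,0.1222],[0.0,0.0,0.0],-1],[[0.0,0.0,0.0],[0.0,0.0,0.0],-1],[[0.0,0.0,0.0],[0.0,0.0,0.0],-1],[[0.0,0.0,0.0],[0.0,0.0,0.0],-1],[[0.0,0.0,0.0],[0.0,0.0,0.0],-1],[[0.0,0.0,0.0],[0.0,0.0,0.0],-1]]
end [526.26 144.3  310.02] [-0.45 -0.89  0.   -0.89  0.45 -0.    0.   -0.   -1.  ]
```

Call:
drive_tool(
  plan=[
    [[0.09,0.09,0],[0,0,-0.28],-1],
    [[0.077,0.104,0],[0,0,-0.28],-1],
    [[0.061,0.114,0],[0,0,-0.28],-1],
    [[0.044,0.121,0],[0,0,-0.28],-1],
    [[0.025,0.126,0],[0,0,-0.28],-1],
    [[0.007,0.129,0],[0,0,-0.28],-1],
    [[-0.012,0.128,0],[0,0,-0.28],-1],
    [[-0.031,0.125,0],[0,0,-0.28],-1],
    [[-0.049,0.119,0],[0,0,-0.28],-1],
    [[-0.066,0.11,0],[0,0,-0.28],-1],
  ],
)

```text
time: 6.4
tool_pos: [535.9, 67.6, 417.1]
tcp_rot: [[-0.691, -0.723, 0.0], [-0.723, 0.691, 0.0], [-0.0, 0.0, -1.0]]
force: [-0.2, -0.3, -1.8]
opening: 54.8
finger_force: 30.0
```

Call:
drive_tool(
  plan=[
    [[-0.081,0.1,0],[0,0,-0.28],-1],
    [[-0.095,0.087,0],[0,0,-0.28],-1],
    [[0,0,0.05],[0,0,0],-1],
    [[0,0,0.1],[0,0,0],-1],
    [[0,0,0.1],[0,0,0],-1],
    [[0,0,0.05],[0,0,0],-1],
    [[0,0,0],[0,0,0],-1],
    [[0,0,0],[0,0,0],-1],
    [[0,0,0],[0,0,0],-1],
    [[0,0,0],[0,0,0],-1],
  ],
)

```text
time: 7.65
tool_pos: [527.3, 142.8, 327.5]
tcp_rot: [[-0.457, -0.89, 0.001], [-0.89, 0.457, 0.001], [-0.001, -0.001, -1.0]]
force: [-0.1, -1.2, -1.6]
opening: 55.0
finger_force: 30.0
```

Run:
```python
from h import *
st()
im,d,K,T=cam("wrist");save("w1",im)
P=cloud(d,K,T);h=P[...,2]
r=(h>127)&(h<139)&(np.hypot(P[...,0]-526,P[...,1]-144)<80)
Q=P[r];print(len(Q), cv2.minEnclosingCircle(Q[:,:2].astype(np.float32)) if len(Q) else 0)
plan([([526.3,144.3,285],down(243),2,-1),([526.3,144.3,266],None,3,-1)])
```

```text
7.65 [527.27 142.82 327.45] [-0.46 -0.89  0.   -0.89  0.46  0.   -0.   -0.   -1.  ] F [-0.11 -1.16 -1.57] 54.9571127201162 29.999756813049316 [-21.91  19.62   2.9  110.39  -1.28  49.94 134.48]
11569 ((522.7835693359375, 144.2351531982422), 67.185791015625)
[[[-0.0014,0.0026,0.0705],[-0.0007,0.0008,-0.0027],-1],[[-0.0014,0.0025,0.0705],[-0.0007,0.0008,-0.0027],-1],[[0.0,-0.0,0.0211],[0.0,0.0,0.0],-1],[[0.0,-0.0,0.0211],[0.0,0.0,0.0],-1],[[0.0,-0.0,0.0211],[0.0,0.0,0.0],-1],[[0,0,0],[0,0,0],-1],[[0,0,0],[0,0,0],-1],[[0,0,0],[0,0,0],-1],[[0,0,0],[0,0,0],-1],[[0,0,0],[0,0,0],-1]]
end [526.3  144.3  266.03] [-0.45 -0.89 -0.   -0.89  0.45  0.   -0.    0.   -1.  ]
```

View pics/w1.png

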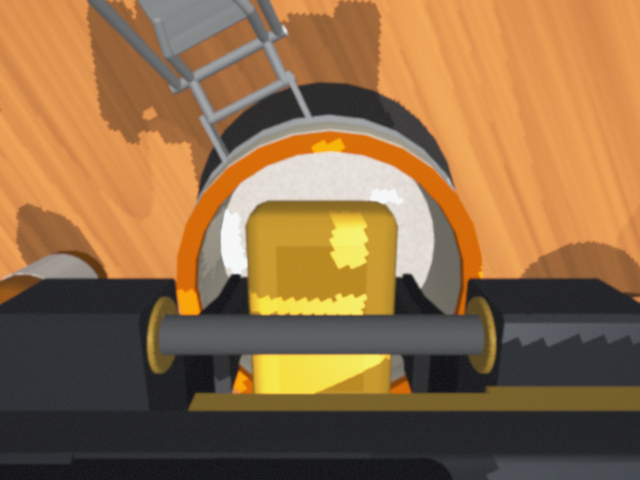

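The bar is held squarely (322,300), and the canister mouth is centred at about (331,250). I'll lower it in.

Call:
drive_tool(
  plan=[
    [[0,0.003,0.07],[0,0,-0.003],-1],
    [[0,0.003,0.065],[0,0,-0.003],-1],
    [[0,0,0.03],[0,0,0],-1],
    [[0,0,0.02],[0,0,0],-1],
    [[0,0,0.015],[0,0,0],-1],
    [[0,0,0.005],[0,0,0],-1],
    [[0,0,0],[0,0,0],-1],
    [[0,0,0],[0,0,0],-1],
    [[0,0,0],[0,0,0],-1],
    [[0,0,0],[0,0,0],-1],
  ],
)

```text
time: 8.95
tool_pos: [525.5, 143.6, 265.3]
tcp_rot: [[-0.454, -0.891, 0.0], [-0.891, 0.454, 0.0], [-0.0, -0.0, -1.0]]
force: [-0.1, -0.8, -0.6]
opening: 54.5
finger_force: 30.0
```

Run:
```python
from h import *
st()
```

```text
8.95 [525.54 143.61 265.33] [-0.45 -0.89  0.   -0.89  0.45  0.   -0.   -0.   -1.  ] F [-0.09 -0.8  -0.6 ] 54.484346264022605 29.999940097332 [-21.72  24.32   2.53 113.38  -1.55  42.32 134.75]
```

Call:
drive_tool(
  plan=[
    [[0,0,0],[0,0,0],0.5],
    [[0,0,0],[0,0,0],0.5],
    [[0,0,0],[0,0,0],0.5],
    [[0,0,0],[0,0,0],0.5],
    [[0,0,-0.03],[0,0,0],0.5],
    [[0,0,-0.1],[0,0,0],0.5],
    [[0,0,-0.18],[0,0,0],0.5],
    [[0,0,-0.18],[0,0,0],0.5],
    [[0,0,-0.18],[0,0,0],0.5],
    [[0,0,-0.14],[0,0,0],0.5],
  ],
)

```text
time: 10.2
tool_pos: [525.2, 143.4, 511.6]
tcp_rot: [[-0.454, -0.891, 0.003], [-0.891, 0.454, 0.001], [-0.003, -0.002, -1.0]]
force: [-0.1, 0.1, 0.8]
opening: 65.2
finger_force: 0.0
```

Run:
```python
from h import *
st()
im,d,K,T=cam("top");P=cloud(d,K,T);h=P[...,2]
r=np.hypot(P[...,0]-526,P[...,1]-144)<55
m=r&(h>95)&(h<112);print("bar",m.sum(),np.median(P[m],0) if m.sum() else 0, cv2.minAreaRect(P[m][:,:2].astype(np.float32)) if m.sum()>5 else 0)
b=(np.abs(P[...,0]-526)<110)&(P[...,1]>205)&(P[...,1]<400)&(h>200);print("lid",P[b].max(0) if b.sum() else 0)
plan([([529,300,530],down(165),7,-1),([531.5,315,510],down(88.5),8,-1)])
```

```text
10.2 [525.16 143.37 511.63] [-0.45 -0.89  0.   -0.89  0.45  0.   -0.   -0.   -1.  ] F [-0.14  0.14  0.76] 65.21229918801298 0.0 [-22.73   9.95   3.54  97.46  -0.65  72.42 133.96]
bar 978 [526.91 143.35 102.02] ((527.208984375, 143.53150939941406), (80.95304870605469, 54.91680908203125), 62.77486038208008)
lid 0
FAST [-20.13   9.75  -1.71] [-0.01  0.12 11.14]
FAST [-17.86  13.45  -1.75] [-0.01  0.12 11.14]
FAST [-14.92  16.65  -1.78] [-0.01  0.12 11.14]
FAST [-11.42  19.22  -1.8 ] [-0.01  0.12 11.14]
FAST [-7.49 21.07 -1.82] [-0.01  0.12 11.14]
FAST [-3.27 22.12 -1.83] [-0.01  0.12 11.14]
FAST [ 1.07 22.33 -1.83] [-0.01  0.12 11.14]
[[[-0.0671,0.0325,-0.0057],[-0.0002,0.0038,0.3714],-1],[[-0.0595,0.0448,-0.0058],[-0.0002,0.0038,0.3714],-1],[[-0.0497,0.0555,-0.0059],[-0.0002,0.0038,0.3714],-1],[[-0.0381,0.0641,-0.006],[-0.0002,0.0038,0.3714],-1],[[-0.025,0.0702,-0.0061],[-0.0002,0.0038,0.3714],-1],[[-0.0109,0.0737,-0.0061],[-0.0002,0.0038,0.3714],-1],[[0.0036,0.0744,-0.0061],[-0.0002,0.0038,0.3714],-1],[[0.0006,0.0063,0.0083],[0.0,0.0,0.3188],-1],[[0.0017,0.0061,0.0083],[0.0,0.0,0.3188],-1],[[0.0027,0.0058,0.0083],[0.0,0.0,0.3188],-1]]
[[[0.0036,0.0052,0.0083],[0.0,0.0,0.3188],-1],[[0.0044,0.0046,0.0083],[0.0,0.0,0.3188],-1],[[0.0051,0.0038,0.0083],[0.0,0.0,0.3188],-1],[[0.0057,0.0029,0.0083],[0.0,0.0,0.3188],-1],[[0.0061,0.0019,0.0083],[0.0,0.0,0.3188],-1],[[0,0,0],[0,0,0],-1],[[0,0,0],[0,0,0],-1],[[0,0,0],[0,0,0],-1],[[0,0,0],[0,0,0],-1],[[0,0,0],[0,0,0],-1]]
end [531.47 315.04 510.07] [ 0.03  1.    0.    1.   -0.03 -0.   -0.    0.   -1.  ]
```

Run:
```python
from h import *
plan([([531.5,312,535],down(88.5),16,-1),([531.5,312,425],None,4,-1)])
```

```text
[[[-0.0318,0.0149,-0.0035],[0.0012,0.0018,0.3219],-1],[[-0.0289,0.02,-0.0036],[0.0012,0.0018,0.3219],-1],[[-0.0251,0.0246,-0.0036],[0.0012,0.0018,0.3219],-1],[[-0.0206,0.0284,-0.0036],[0.0012,0.0018,0.3219],-1],[[-0.0156,0.0315,-0.0037],[0.0012,0.0018,0.3219],-1],[[-0.0101,0.0336,-0.0037],[0.0012,0.0018,0.3219],-1],[[-0.0043,0.0349,-0.0037],[0.0012,0.0018,0.3219],-1],[[0.0016,0.0351,-0.0038],[0.0012,0.0018,0.3219],-1],[[0.0075,0.0343,-0.0038],[0.0012,0.0018,0.3219],-1],[[0.0132,0.0326,-0.0038],[0.0012,0.0018,0.3219],-1]]
[[[0.0184,0.0299,-0.0038],[0.0012,0.0018,0.3219],-1],[[0.0232,0.0264,-0.0038],[0.0012,0.0018,0.3219],-1],[[0.0273,0.0221,-0.0038],[0.0012,0.0018,0.3219],-1],[[0.0306,0.0172,-0.0038],[0.0012,0.0018,0.3219],-1],[[0.0331,0.0118,-0.0037],[0.0012,0.0018,0.3219],-1],[[0.0346,0.0061,-0.0037],[0.0012,0.0018,0.3219],-1],[[-0.0001,0.0,0.0917],[0.0,0.0,0.0],-1],[[-0.0001,0.0,0.0917],[0.0,0.0,0.0],-1],[[-0.0001,0.0,0.0917],[0.0,0.0,0.0],-1],[[-0.0001,0.0,0.0917],[0.0,0.0,0.0],-1]]
end [531.49 311.97 424.98] [ 0.03  1.   -0.    1.   -0.03  0.    0.   -0.   -1.  ]
```

Call:
drive_tool(
  plan=[
    [[-0.032,0.015,-0.004],[0,0.002,0.322],-1],
    [[-0.029,0.02,-0.004],[0,0.002,0.322],-1],
    [[-0.025,0.025,-0.004],[0,0.002,0.322],-1],
    [[-0.021,0.028,-0.004],[0,0.002,0.322],-1],
    [[-0.016,0.031,-0.004],[0,0.002,0.322],-1],
    [[-0.01,0.034,-0.004],[0,0.002,0.322],-1],
    [[-0.004,0.035,-0.004],[0,0.002,0.322],-1],
    [[0.002,0.035,-0.004],[0,0.002,0.322],-1],
    [[0.007,0.034,-0.004],[0,0.002,0.322],-1],
    [[0.013,0.033,-0.004],[0,0.002,0.322],-1],
  ],
)

```text
time: 11.5
tool_pos: [529.1, 249.3, 520.3]
tcp_rot: [[-0.83, 0.558, -0.009], [0.558, 0.83, -0.002], [0.006, -0.007, -1.0]]
force: [-1.4, -0.0, -0.9]
opening: 0.2
finger_force: 0.0
```

Call:
drive_tool(
  plan=[
    [[0.018,0.03,-0.004],[0,0.002,0.322],-1],
    [[0.023,0.026,-0.004],[0,0.002,0.322],-1],
    [[0.027,0.022,-0.004],[0,0.002,0.322],-1],
    [[0.031,0.017,-0.004],[0,0.002,0.322],-1],
    [[0.033,0.012,-0.004],[0,0.002,0.322],-1],
    [[0.035,0.006,-0.004],[0,0.002,0.322],-1],
    [[0,0,0.06],[0,0,0],-1],
    [[0,0,0.1],[0,0,0],-1],
    [[0,0,0.1],[0,0,0],-1],
    [[0,0,0.08],[0,0,0],-1],
  ],
)

```text
time: 12.75
tool_pos: [529.7, 311.5, 422.6]
tcp_rot: [[0.024, 1.0, -0.014], [1.0, -0.024, 0.001], [0.001, -0.014, -1.0]]
force: [-0.5, 0.5, -0.7]
opening: 0.6
finger_force: 0.0
```

Run:
```python
from h import *
st()
im,d,K,T=cam("scene");P=cloud(d,K,T);h=P[...,2]
b=(np.abs(P[...,0]-526)<75)&(P[...,1]>205)&(P[...,1]<270)&(h>150);print("lid",P[b].max(0) if b.sum() else 0)
s=manip.state();r=118
c=np.array([526.3,144.3]);ux=np.array([np.cos(np.radians(88.5)),np.sin(np.radians(88.5))])
w=[]
for th in [1.75,1.55,1.3,1.05,.8,.6,.4,.2,.1,.0]:
    X=76-r*np.cos(th)+24*np.sin(th)+9.5;Z=134+r*np.sin(th)+24*np.cos(th)
    p=c+ux*X;w.append(([p[0],p[1],Z+182],down(88.5),1,-1));print(th,X,Z)
w[0]=w[0][:2]+(2,-1)
plan(w)
```

```text
12.75 [529.74 311.46 422.6 ] [ 0.02  1.   -0.01  1.   -0.02  0.    0.   -0.01 -1.  ] F [-0.48  0.5  -0.7 ] 0.6138753336511356 0.0 [-48.04  20.82  18.31  96.    -7.6   65.   -28.95]
lid [600.81 269.99 645.22]
1.75 130.14869729161455 245.83243639553675
1.55 107.04102065977966 252.47356004161836
1.3 77.06053467231132 254.11983776621884
1.05 47.604773763032625 248.29764576949546
0.8 20.505154478623034 235.36897975047566
0.6 1.6618168021388122 220.43586661844645
0.4 -13.839157076932835 202.05682824849
0.2 -25.379792246185033 180.96457890200702
0.1 -29.514489503283173 169.66044313099835
0.0 -32.5 158.0
[[[-0.0613,0.0025,-0.014],[-0.0178,0.0025,0.0015],-1],[[-0.0613,0.0027,-0.014],[-0.0178,0.0025,0.0015],-1],[[-0.077,-0.0001,-0.0221],[-0.0001,0.0001,-0.0],-1],[[-0.0999,0.0,-0.0055],[0.0,-0.0,-0.0],-1],[[-0.0982,0.0,0.0194],[0.0,-0.0,-0.0],-1],[[-0.0903,0.0,0.0431],[0.0,-0.0,-0.0],-1],[[-0.0628,0.0,0.0497],[0.0,-0.0,-0.0],-1],[[-0.0517,0.0,0.0613],[0.0,-0.0,-0.0],-1],[[-0.0385,0.0,0.0703],[0.0,-0.0,-0.0],-1],[[-0.0137,0.0,0.0377],[0.0,-0.0,-0.0],-1]]
[[[-0.01,0.0,0.0389],[0.0,-0.0,-0.0],-1],[[0,0,0],[0,0,0],-1],[[0,0,0],[0,0,0],-1],[[0,0,0],[0,0,0],-1],[[0,0,0],[0,0,0],-1],[[0,0,0],[0,0,0],-1],[[0,0,0],[0,0,0],-1],[[0,0,0],[0,0,0],-1],[[0,0,0],[0,0,0],-1],[[0,0,0],[0,0,0],-1]]
end [525.44 111.81 339.99] [ 0.03  1.    0.    1.   -0.03  0.    0.    0.   -1.  ]
```

Call:
drive_tool(
  plan=[
    [[-0.061,0.002,-0.014],[-0.018,0,0],-1],
    [[-0.061,0.002,-0.014],[-0.018,0,0],-1],
    [[-0.038,0,-0.011],[0,0,0],-1],
    [[-0.038,0,-0.011],[0,0,0],-1],
    [[-0.05,0,-0.003],[0,0,0],-1],
    [[-0.05,0,-0.003],[0,0,0],-1],
    [[-0.049,0,0.008],[0,0,0],-1],
    [[-0.049,0,0.012],[0,0,0],-1],
    [[-0.046,0,0.02],[0,0,0],-1],
    [[-0.044,0,0.023],[0,0,0],-1],
  ],
)

```text
time: 14.05
tool_pos: [527.7, 165.5, 422.0]
tcp_rot: [[0.027, 1.0, 0.007], [1.0, -0.027, 0.002], [0.002, 0.007, -1.0]]
force: [0.2, 0.8, 0.7]
opening: 0.6
finger_force: 0.6
```

Call:
drive_tool(
  plan=[
    [[-0.032,0,0.024],[0,0,0],-1],
    [[-0.031,0,0.026],[0,0,0],-1],
    [[-0.027,0,0.03],[0,0,0],-1],
    [[-0.025,0,0.031],[0,0,0],-1],
    [[-0.02,0,0.034],[0,0,0],-1],
    [[-0.018,0,0.036],[0,0,0],-1],
    [[-0.014,0,0.037],[0,0,0],-1],
    [[-0.01,0,0.03],[0,0,0],-1],
    [[0,0,0.01],[0,0,0],-1],
    [[0,0,0],[0,0,0],-1],
  ],
)

```text
time: 15.3
tool_pos: [526.9, 114.1, 344.9]
tcp_rot: [[0.027, 1.0, 0.007], [1.0, -0.027, 0.003], [0.003, 0.007, -1.0]]
force: [-0.1, 0.1, 0.4]
opening: 0.4
finger_force: 0.0
```

Run:
```python
from h import *
st()
```

```text
15.3 [526.86 114.08 344.89] [ 0.03  1.    0.01  1.   -0.03  0.    0.    0.01 -1.  ] F [-0.14  0.08  0.42] 0.39541179310453933 0.0 [-34.44  18.34  21.97 111.33  -8.73  51.48  -9.61]
```

Call:
drive_tool(
  plan=[
    [[0,0,0.006],[0,0,0],-1],
    [[0,0,0.006],[0,0,0],-1],
    [[0,0,0.005],[0,0,0],-1],
    [[0,0,0.004],[0,0,0],-1],
    [[0,0,0.003],[0,0,0],-1],
    [[0,0,0.003],[0,0,0],-1],
    [[0,0,0],[0,0,0],-1],
    [[0,0,0],[0,0,0],-1],
    [[0,0,0],[0,0,0],-1],
    [[0,0,0],[0,0,0],-1],
  ],
)

```text
time: 16.55
tool_pos: [527.1, 113.5, 339.0]
tcp_rot: [[0.027, 1.0, 0.007], [1.0, -0.027, 0.003], [0.004, 0.007, -1.0]]
force: [-4.6, -2.3, 14.3]
opening: 0.6
finger_force: 7.0
```

Run:
```python
from h import *
st()
for n in("scene","top"):
    im,d,K,T=cam(n);P=cloud(d,K,T);h=P[...,2]
    np.savez(n+"2",im=im,d=d,K=K,T=T)
    c=np.array([526.3,144.3])
    b=(np.hypot(P[...,0]-c[0],P[...,1]-c[1])<66)&(h>140)&(h<180)
    Q=P[b];A=np.c_[Q[:,1]-144,np.ones(len(Q))];
    s=np.linalg.lstsq(A,Q[:,2],rcond=None)[0];print(n,len(Q),"slope",s)
    l=(np.abs(P[...,0]-523)<35)&(P[...,1]>-40)&(P[...,1]<64)&(h>85);Q=P[l]
    for y in range(-40,64,8):
        q=Q[(Q[:,1]>=y)&(Q[:,1]<y+8)]
        if len(q): print(y,len(q),q.min(0),q.max(0))
    save("c_"+n,cv2.resize(im[235:345,330:490] if n=="scene" else im[195:295,130:330],None,fx=4,fy=4))
```

```text
16.55 [527.06 113.47 338.97] [ 0.03  1.    0.01  1.   -0.03  0.    0.    0.01 -1.  ] F [-4.58 -2.26 14.29] 0.6042262942923408 6.956570389447734 [-34.25  18.77  21.88 111.66  -9.03  50.72  -9.31]
scene 1815 slope [ -0.01 156.86]
-16 18 [512.72 -11.41 164.14] [534.45  -8.11 171.37]
-8 56 [511.1   -7.57 124.72] [534.73  -0.11 171.19]
0 137 [495.09   0.14 121.05] [551.86   7.9  156.38]
8 85 [493.61   8.06 114.7 ] [552.39  15.96 144.56]
16 93 [495.69  16.11 110.36] [552.07  23.97 129.72]
24 74 [495.66  24.05  98.1 ] [552.85  31.63 117.27]
32 70 [492.64  32.17  91.66] [553.28  39.28 106.81]
40 8 [501.44  40.31  92.89] [506.52  47.93  97.21]
56 9 [520.73  57.39 138.54] [535.69  60.05 141.63]
top 211 slope [  0.01 157.04]
-16 17 [511.46 -10.82 166.47] [533.38  -8.46 173.16]
-8 56 [504.75  -7.03 125.44] [539.75  -0.01 170.88]
0 89 [493.99   0.13 124.14] [550.97   7.66 156.89]
8 90 [494.11   8.52 115.9 ] [551.44  15.65 144.63]
16 85 [494.36  16.67 110.92] [550.61  23.99 132.62]
24 70 [494.53  24.02 103.84] [551.48  31.77 119.99]
32 74 [494.75  32.05  92.75] [552.06  39.85 108.44]
40 15 [503.26  40.63  93.54] [545.65  47.24 101.28]
48 37 [501.12  48.41  93.68] [547.48  55.77 102.62]
56 148 [500.73  56.31  92.75] [547.49  64.   491.19]
```

View pics/c_scene.png

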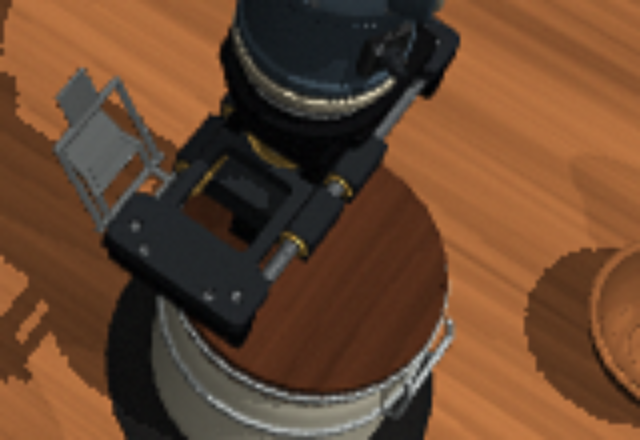

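Lid is down level (top at z 157). The loop nose is at about y -10, z 172, and the lever handle slopes out to about y -8, z 125. Next I move outside the loop.

```bash
cat >> h.py <<'E'
c0=np.array([526.3,144.3]);ux=np.array([np.cos(np.radians(88.5)),np.sin(np.radians(88.5))])
def tp(X,Z,R=None,L=182): # TCP for fingertip at canister x=X, z=Z
    R=down(88.5) if R is None else R
    return np.r_[c0+ux*X,Z]-R[:,2]*L
E
python3 - <<'E'
from h import *
D=down(88.5)
plan([(tp(-40,225),D,2,-1),(tp(-190,225),D,4,-1),(tp(-190,153),D,2,-1)])
E
```

```text
[[[-0.015,-0.0018,-0.1134],[0.007,-0.0035,-0.001],-1],[[-0.0152,-0.0022,-0.1134],[0.007,-0.0035,-0.001],-1],[[-0.125,0.0,0.0],[0.0,-0.0,-0.0],-1],[[-0.125,0.0,0.0],[0.0,-0.0,-0.0],-1],[[-0.125,0.0,0.0],[0.0,-0.0,-0.0],-1],[[-0.125,0.0,0.0],[0.0,-0.0,-0.0],-1],[[0.0,0.0,0.12],[0.0,-0.0,-0.0],-1],[[0.0,0.0,0.12],[0.0,-0.0,-0.0],-1],[[0,0,0],[0,0,0],-1],[[0,0,0],[0,0,0],-1]]
end [521.3  -45.66 335.01] [ 0.03  1.    0.    1.   -0.03  0.    0.    0.   -1.  ]
```

Call:
drive_tool(
  plan=[
    [[-0.005,-0.002,-0.06],[0.007,-0.004,0],-1],
    [[-0.025,-0.002,-0.17],[0.007,-0.003,0],-1],
    [[-0.12,0,0],[0,0,0],-1],
    [[-0.13,0,0],[0,0,0],-1],
    [[-0.13,0,0],[0,0,0],-1],
    [[-0.12,0,0],[0,0,0],-1],
    [[0,0,0.1],[0,0,0],-1],
    [[0,0,0.1],[0,0,0],-1],
    [[0,0,0.04],[0,0,0],-1],
    [[0,0,0],[0,0,0],-1],
  ],
)

```text
time: 17.9
tool_pos: [521.1, -45.0, 333.7]
tcp_rot: [[0.027, 1.0, -0.002], [1.0, -0.027, -0.001], [-0.001, -0.002, -1.0]]
force: [0.4, 0.2, 0.3]
opening: 0.7
finger_force: 0.0
```

Run:
```python
from h import *
im,d,K,T=cam("wrist");save("w2",im)
st();D=down(88.5)
P=cloud(d,K,T);h=P[...,2]
l=(np.abs(P[...,0]-523)<35)&(P[...,1]>-30)&(P[...,1]<75)&(h>85);Q=P[l]
for y in range(-30,80,8):
    q=Q[(Q[:,1]>=y)&(Q[:,1]<y+8)]
    if len(q): print(y,len(q),q.min(0),q.max(0))
plan([(tp(-165,155),D,2,-1),(tp(-105,168),D,5,-1),(tp(-103,170),D,1,-1)])
```

```text
17.95 [521.41 -45.11 334.51] [ 0.03  1.    0.    1.   -0.03 -0.   -0.    0.   -1.  ] F [ 0.87 -0.03  0.31] 0.33011278957459056 0.0 [-21.35  18.2   26.65 113.98 -10.45  50.11   9.34]
-30 2525 [488.66 -29.98 227.67] [557.99 -22.   265.95]
-22 51567 [488.   -22.   233.38] [558.   -14.   270.04]
-14 24502 [488.   -14.   164.79] [557.99  -6.   247.67]
-6 2209 [488.4   -6.   127.35] [548.33   2.   246.2 ]
2 3333 [491.08   2.01 120.82] [549.09  10.   155.88]
10 2071 [491.18  10.   116.59] [548.99  17.99 143.92]
18 2109 [491.44  18.   112.28] [549.23  26.   132.41]
26 1296 [491.55  26.    95.63] [550.29  34.   118.86]
34 1495 [490.66  34.    93.33] [550.74  41.99 105.71]
42 361 [499.07  42.01  94.67] [543.03  49.99  99.32]
50 1068 [496.71  50.01  93.8 ] [545.66  57.99 145.74]
58 2373 [496.78  58.    90.13] [545.64  66.   147.84]
66 892 [497.76  66.01  91.2 ] [545.51  74.   140.99]
74 51 [498.19  74.02  90.73] [545.32  74.99 101.35]
[[[0.0408,-0.0002,-0.0042],[0.0001,0.0009,-0.0006],-1],[[0.0408,-0.0001,-0.0042],[0.0001,0.0009,-0.0006],-1],[[0.04,0.0,-0.0087],[0.0,0.0,-0.0],-1],[[0.04,0.0,-0.0087],[0.0,0.0,-0.0],-1],[[0.04,0.0,-0.0087],[0.0,0.0,-0.0],-1],[[0.04,0.0,-0.0087],[0.0,0.0,-0.0],-1],[[0.04,0.0,-0.0087],[0.0,0.0,-0.0],-1],[[0.0066,0.0,-0.0065],[0.0001,0.0001,-0.0],-1],[[0,0,0],[0,0,0],-1],[[0,0,0],[0,0,0],-1]]
end [523.6   41.33 352.01] [ 0.03  1.   -0.    1.   -0.03  0.    0.   -0.   -1.  ]
```

View pics/w2.png

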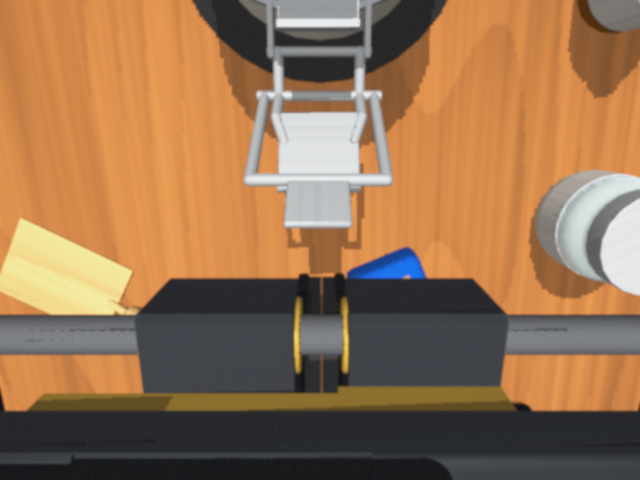

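The nose tab (318,205) lines up with the fingers (322). Now I push the loop over.

Call:
drive_tool(
  plan=[
    [[0.04,0,-0.004],[0,0,0],-1],
    [[0.04,0,-0.004],[0,0,0],-1],
    [[0.04,0,-0.009],[0,0,0],-1],
    [[0.04,0,-0.009],[0,0,0],-1],
    [[0.04,0,-0.009],[0,0,0],-1],
    [[0.04,0,-0.009],[0,0,0],-1],
    [[0.035,0,-0.009],[0,0,0],-1],
    [[0.01,0,-0.006],[0,0,0],-1],
    [[0,0,0],[0,0,0],-1],
    [[0,0,0],[0,0,0],-1],
  ],
)

```text
time: 19.2
tool_pos: [523.3, 39.8, 351.7]
tcp_rot: [[0.028, 1.0, -0.001], [1.0, -0.028, -0.001], [-0.001, -0.0, -1.0]]
force: [0.7, 0.0, -0.3]
opening: 0.5
finger_force: 0.0
```

```bash
cat > look.py <<'E'
from h import *
import sys
st()
im,d,K,T=cam("scene");save(sys.argv[1],cv2.resize(im[225:335,320:440],None,fx=4,fy=4))
P=cloud(d,K,T);h=P[...,2]
l=(np.abs(P[...,0]-523)<35)&(P[...,1]>-30)&(P[...,1]<90)&(h>85)&(h<200);Q=P[l]
for y in range(-30,90,8):
    q=Q[(Q[:,1]>=y)&(Q[:,1]<y+8)]
    if len(q): print(y,len(q),q.min(0),q.max(0))
E
python3 look.py s3
```

```text
19.2 [523.34  39.8  351.66] [ 0.03  1.   -0.    1.   -0.03 -0.   -0.   -0.   -1.  ] F [ 0.69  0.04 -0.35] 0.4910821848384359 0.0 [-29.7   16.88  25.3  112.74  -8.94  52.29  -1.45]
-6 23 [504.84  -4.75 122.44] [519.92   1.96 130.28]
2 20 [505.2    2.79 118.59] [517.68   8.88 127.58]
10 15 [506.49  10.11 117.36] [517.78  17.11 122.33]
26 13 [505.53  27.64 106.83] [535.06  33.17 193.33]
34 11 [498.41  38.32  93.82] [533.52  41.97 169.37]
42 24 [497.69  42.08  90.14] [553.59  49.64 191.18]
50 37 [497.11  50.07  92.83] [553.59  57.99 144.37]
58 71 [496.94  58.03  92.23] [553.5   65.88 153.93]
66 77 [497.57  66.06  88.61] [553.61  73.81 167.81]
74 99 [497.46  74.08  90.17] [557.37  81.95 173.4 ]
82 110 [490.55  82.29 152.94] [557.97  89.77 162.13]
```

View pics/s3.png

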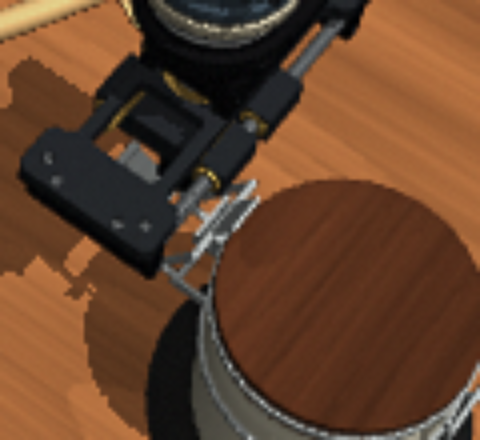

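The loop has fallen inward on to the keeper, with the nose at about y 77, z 172. Next I retreat and set up over the lever handle.

```bash
cat > lev.py <<'E'
from h import *
def pose(al,off=0,r=52,a0=151,a1=242):
    phi=40*np.clip((al-a0)/(a1-a0),0,1)
    a=np.radians(al);n=a-np.pi/2
    de=np.radians((al+90)-(270+phi))
    q=np.array([-88,95])+r*np.array([np.cos(a),np.sin(a)])+(9.5*abs(np.sin(de))+off)*np.array([np.cos(n),np.sin(n)])
    R=down(88.5)@Ro.from_rotvec([0,np.radians(phi),0]).as_matrix()
    return tp(q[0],q[1],R),R
E
python3 - <<'E'
from lev import *
D=down(88.5)
p,R=pose(151,20)
print(p,R[:,2])
plan([(tp(-165,178),D,3,-1),(p,R,3,-1)])
E
```

```text
[523.12  22.79 323.73] [ 0.  0. -1.]
[[[-0.0671,0.0004,-0.0092],[-0.0003,0.0007,-0.0012],-1],[[-0.0671,0.0003,-0.0092],[-0.0003,0.0007,-0.0012],-1],[[-0.0671,0.0003,-0.0092],[-0.0003,0.0007,-0.0012],-1],[[0.0482,-0.0,0.0403],[-0.0,0.0,0.0],-1],[[0.0482,-0.0,0.0403],[-0.0,0.0,0.0],-1],[[0.0482,-0.0,0.0403],[-0.0,0.0,0.0],-1],[[0,0,0],[0,0,0],-1],[[0,0,0],[0,0,0],-1],[[0,0,0],[0,0,0],-1],[[0,0,0],[0,0,0],-1]]
end [523.13  22.75 323.71] [ 0.03  1.   -0.    1.   -0.03 -0.   -0.   -0.   -1.  ]
```

Call:
drive_tool(
  plan=[
    [[-0.067,0,-0.009],[0,0,-0.001],-1],
    [[-0.067,0,-0.009],[0,0,-0.001],-1],
    [[-0.067,0,-0.009],[0,0,-0.001],-1],
    [[0.048,0,0.04],[0,0,0],-1],
    [[0.048,0,0.04],[0,0,0],-1],
    [[0.048,0,0.04],[0,0,0],-1],
    [[0,0,0],[0,0,0],-1],
    [[0,0,0],[0,0,0],-1],
    [[0,0,0],[0,0,0],-1],
    [[0,0,0],[0,0,0],-1],
  ],
)

```text
time: 20.5
tool_pos: [523.0, 22.7, 324.2]
tcp_rot: [[0.026, 1.0, 0.0], [1.0, -0.026, -0.001], [-0.001, 0.0, -1.0]]
force: [-0.8, 0.6, -0.4]
opening: 0.7
finger_force: 0.0
```

Run:
```python
from lev import *
st()
w=[(*pose(151,5),2,-1)]
for al in np.linspace(155,242,18): w.append((*pose(al),1,-1))
plan(w)
```

```text
20.5 [522.99  22.74 324.22] [ 0.03  1.    0.    1.   -0.03 -0.   -0.    0.   -1.  ] F [-0.76  0.56 -0.4 ] 0.6759323153236031 0.0 [-27.47  18.89  25.1  114.46 -10.45  48.79   1.87]
[[[-0.012,0.0002,0.0227],[0.0004,0.0008,-0.0001],-1],[[-0.012,0.0002,0.0227],[0.0004,0.0008,-0.0001],-1],[[-0.0336,0.0,0.0261],[0.0,0.0586,0.0001],-1],[[-0.0319,0.0,0.0154],[0.0,0.0749,0.0],-1],[[-0.031,0.0,0.0159],[0.0,0.075,0.0],-1],[[-0.03,0.0,0.0162],[0.0,0.075,0.0],-1],[[-0.0292,0.0,0.0167],[0.0,0.075,0.0],-1],[[-0.0282,0.0,0.0169],[0.0,0.075,0.0],-1],[[-0.0273,0.0,0.0171],[0.0,0.075,0.0],-1],[[-0.0263,0.0,0.0174],[0.0,0.0749,0.0],-1]]
[[[-0.0253,0.0,0.0174],[0.0,0.075,0.0],-1],[[-0.0243,0.0,0.0175],[0.0,0.075,0.0],-1],[[-0.0234,0.0,0.0154],[0.0,0.075,0.0],-1],[[-0.0229,0.0,0.0144],[0.0,0.075,0.0],-1],[[-0.0224,0.0,0.0143],[0.0,0.075,0.0],-1],[[-0.0217,0.0,0.0142],[0.0,0.0749,0.0],-1],[[-0.0213,0.0,0.0142],[0.0,0.075,0.0],-1],[[-0.0206,0.0,0.0141],[0.0,0.075,0.0],-1],[[-0.0202,0.0,0.0139],[0.0,0.075,0.0],-1],[[-0.0195,0.0,0.0139],[0.0,0.075,0.0],-1]]
end [520.21 -88.15 190.17] [ 0.02  1.    0.02  0.77 -0.03  0.64  0.64  0.   -0.77]
```

Call:
drive_tool(
  plan=[
    [[-0.012,0,0.023],[0,0,0],-1],
    [[-0.012,0,0.023],[0,0,0],-1],
    [[-0.034,0,0.026],[0,0.059,0],-1],
    [[-0.032,0,0.015],[0,0.075,0],-1],
    [[-0.031,0,0.016],[0,0.075,0],-1],
    [[-0.03,0,0.016],[0,0.075,0],-1],
    [[-0.029,0,0.017],[0,0.075,0],-1],
    [[-0.028,0,0.017],[0,0.075,0],-1],
    [[-0.027,0,0.017],[0,0.075,0],-1],
    [[-0.026,0,0.017],[0,0.075,0],-1],
  ],
)

```text
time: 21.75
tool_pos: [521.0, -49.6, 259.1]
tcp_rot: [[0.025, 1.0, 0.007], [0.953, -0.026, 0.302], [0.302, -0.001, -0.953]]
force: [0.2, 0.3, 1.5]
opening: 0.5
finger_force: 0.9
```

```bash
python3 look.py s4
```

```text
21.75 [520.98 -49.59 259.14] [ 0.03  1.    0.01  0.95 -0.03  0.3   0.3  -0.   -0.95] F [0.18 0.33 1.5 ] 0.4964578389590968 0.8757463245638064 [ -6.69  24.55  15.   116.64 -33.51  46.6   30.45]
-30 62 [534.62 -29.64 152.81] [557.28 -22.   199.72]
-22 27 [534.49 -21.78 171.54] [554.3  -14.33 199.36]
-14 30 [531.93 -13.98  85.04] [557.74  -6.03 199.74]
-6 188 [488.42  -5.85  85.59] [557.84   1.92 199.61]
2 146 [492.02   2.02  85.43] [557.88   9.84 187.68]
10 220 [492.3   10.    85.02] [557.73  17.95 187.2 ]
18 71 [492.46  18.03  85.06] [544.96  25.9  175.5 ]
26 10 [501.74  26.39  85.49] [545.34  33.43  89.57]
34 5 [503.53  34.18  85.66] [550.29  41.86  87.72]
42 20 [497.28  42.96  85.05] [552.72  49.59 106.96]
50 24 [498.89  50.72  90.85] [553.7   57.81 144.48]
58 87 [497.81  58.02  92.84] [553.07  65.87 144.4 ]
66 60 [496.92  66.17  89.42] [551.62  73.89 161.46]
74 97 [496.46  74.06  92.07] [557.74  81.99 164.62]
82 114 [489.5   82.06 152.07] [557.84  89.99 158.87]
```

View pics/s4.png

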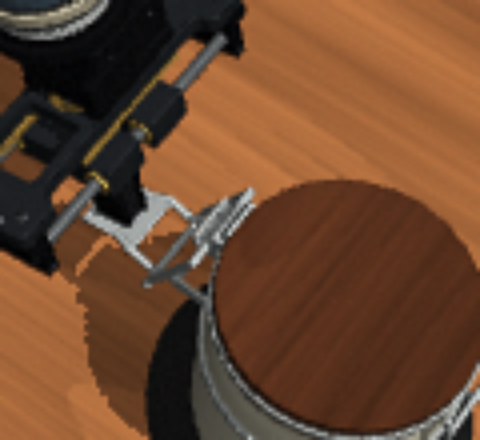

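The tip is pressing the handle at (130,210), and the loop sinks behind the lip (225,215). I'll continue.

Call:
drive_tool(
  plan=[
    [[-0.025,0,0.017],[0,0.075,0],-1],
    [[-0.024,0,0.017],[0,0.075,0],-1],
    [[-0.023,0,0.015],[0,0.075,0],-1],
    [[-0.023,0,0.014],[0,0.075,0],-1],
    [[-0.022,0,0.014],[0,0.075,0],-1],
    [[-0.022,0,0.014],[0,0.075,0],-1],
    [[-0.021,0,0.014],[0,0.075,0],-1],
    [[-0.021,0,0.014],[0,0.075,0],-1],
    [[-0.02,0,0.014],[0,0.075,0],-1],
    [[-0.02,0,0.014],[0,0.075,0],-1],
  ],
)

```text
time: 23.05
tool_pos: [520.1, -89.0, 190.7]
tcp_rot: [[0.02, 1.0, 0.017], [0.765, -0.026, 0.643], [0.644, 0.0, -0.765]]
force: [-5.4, -11.5, 15.6]
opening: 0.3
finger_force: 9.0
```

```bash
python3 look.py s5
python3 - <<'E'
from lev import *
s=manip.state();R=np.array(s["tcp_rot"]);t=np.array(s["tool_pos"])+R[:,2]*182
print("tip canx,z",(t[:2]-c0)@ux,t[2])
plan([(*pose(247),2,-1),(*pose(252),2,-1)])
E
```

```text
23.05 [520.06 -88.99 190.66] [ 0.02  1.    0.02  0.77 -0.03  0.64  0.64  0.   -0.77] F [ -5.36 -11.5   15.63] 0.3178414649908717 9.009256311692297 [ 10.76  34.22   4.45 115.99 -53.28  55.42  54.61]
-30 146 [489.66 -29.94  96.34] [557.87 -22.   162.83]
-22 167 [489.09 -22.   110.33] [557.52 -14.26 154.13]
-14 86 [491.41 -13.96 120.77] [557.93  -6.04 145.12]
-6 145 [490.04  -5.86  87.37] [557.85   1.97 148.51]
2 160 [491.57   2.08  85.13] [557.32   9.98 141.98]
10 14 [512.84  10.11  85.07] [536.73  15.3   88.57]
50 13 [526.94  52.86  87.64] [551.48  57.99 140.41]
58 72 [496.55  58.15  88.57] [553.99  65.99 144.06]
66 85 [499.11  66.    90.22] [550.85  73.94 163.73]
74 83 [496.44  74.16  87.65] [557.72  81.78 158.04]
82 114 [488.85  82.05 150.16] [558.    89.9  158.58]
tip canx,z -117.25141063655428 50.81716590744014
[[[0.0047,0.0004,0.0079],[0.0008,-0.0016,-0.002],-1],[[0.0047,0.0004,0.0079],[0.0008,-0.0016,-0.002],-1],[[0.0025,0.0,0.0058],[-0.0,0.0,-0.0],-1],[[0.0025,0.0,0.0058],[-0.0,0.0,-0.0],-1],[[0,0,0],[0,0,0],-1],[[0,0,0],[0,0,0],-1],[[0,0,0],[0,0,0],-1],[[0,0,0],[0,0,0],-1],[[0,0,0],[0,0,0],-1],[[0,0,0],[0,0,0],-1]]
end [520.38 -81.5  186.53] [ 0.02  1.    0.02  0.77 -0.03  0.64  0.64 -0.   -0.77]
```

View pics/s5.png

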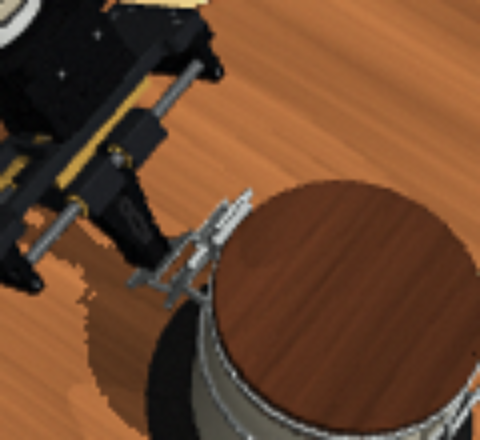

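Call:
drive_tool(
  plan=[
    [[0.002,0,0.005],[0,0,0],-1],
    [[0.002,0,0.005],[0,0,0],-1],
    [[0.002,0,0.005],[0,0,0],-1],
    [[0,0,0],[0,0,0],-1],
    [[0,0,0],[0,0,0],-1],
    [[0,0,0],[0,0,0],-1],
    [[0,0,0],[0,0,0],-1],
    [[0,0,0],[0,0,0],-1],
    [[0,0,0],[0,0,0],-1],
    [[0,0,0],[0,0,0],-1],
  ],
)

```text
time: 24.35
tool_pos: [519.7, -88.6, 190.1]
tcp_rot: [[0.022, 1.0, 0.02], [0.768, -0.03, 0.64], [0.64, 0.002, -0.768]]
force: [-7.4, -16.6, 19.5]
opening: 0.4
finger_force: 12.0
```

Run:
```python
from lev import *
s=manip.state();R=np.array(s["tcp_rot"]);t=np.array(s["tool_pos"])+R[:,2]*182
st();print("tip canx,z",(t[:2]-c0)@ux,t[2])
```

```text
24.35 [519.71 -88.62 190.12] [ 0.02  1.    0.02  0.77 -0.03  0.64  0.64  0.   -0.77] F [ -7.38 -16.59  19.47] 0.4449894538370823 11.991324343252927 [ 10.67  34.17   4.49 116.13 -53.42  55.02  54.61]
tip canx,z -116.5079182424043 50.292760270560905
```

Call:
drive_tool(
  plan=[
    [[0,0,-0.03],[0,0,0],-1],
    [[0,0,-0.1],[0,0,0],-1],
    [[0,0,-0.15],[0,0,0],-1],
    [[0,0,-0.15],[0,0,0],-1],
    [[0,0,-0.1],[0,0,0],-1],
    [[0,0,0],[0,0,0],-1],
    [[0,0,0],[0,0,0],-1],
    [[0,0,0],[0,0,0],-1],
    [[0,0,0],[0,0,0],-1],
    [[0,0,0],[0,0,0],-1],
  ],
)

```text
time: 25.6
tool_pos: [517.6, -185.2, 309.7]
tcp_rot: [[0.02, 1.0, 0.015], [0.766, -0.025, 0.643], [0.643, -0.001, -0.766]]
force: [0.3, -0.1, -0.7]
opening: 0.5
finger_force: 0.0
```

Run:
```python
from lev import *
st()
im,d,K,T=cam("wrist");save("w6",im)
for n in("wrist","scene"):
    if n=="scene": im,d,K,T=cam(n)
    P=cloud(d,K,T);h=P[...,2]
    X=(P[...,:2]-c0)@ux;Y=(P[...,0]-c0[0])*ux[1]-(P[...,1]-c0[1])*ux[0]
    for lo,hi in((0,14),(14,19),(19,32)):
        l=(np.abs(Y)>lo)&(np.abs(Y)<hi)&(X>-180)&(X<-66)&(h>20)&(h<190)
        print(n,lo)
        for z in range(20,180,8):
            m=l&(h>=z)&(h<z+8)
            if m.sum()>2: print(z,m.sum(),X[m].min(),np.median(X[m]))
    b=(np.hypot(X,Y)<62)&(h>145)&(h<170);s=np.linalg.lstsq(np.c_[X[b],np.ones(b.sum())],h[b],rcond=None)[0];print("lid",s)
```

```text
25.6 [ 517.58 -185.16  309.72] [ 0.02  1.    0.02  0.77 -0.02  0.64  0.64 -0.   -0.77] F [ 0.31 -0.1  -0.73] 0.4887321441203648 0.0 [ 15.7   26.32  10.26 108.21 -43.05  71.62  47.85]
wrist 0
20 150 -69.69497241299398 -68.12187730841295
28 176 -121.47693260564843 -68.33821179010634
36 527 -122.31410537977696 -117.76639716779027
44 369 -117.83140320877962 -114.1163251936894
52 529 -113.90962090316755 -108.96683591039691
60 568 -108.99991203158856 -104.80691168151543
68 131 -104.59446912179102 -69.07117622248502
76 473 -90.09223229200488 -84.89450091394608
84 168 -70.05416516777566 -68.55744822506946
92 665 -90.29269567291482 -71.7045356713341
100 308 -70.35021616905719 -68.46879972875561
108 151 -69.78795479170344 -68.62848047364866
124 4 -85.05989992398504 -85.03698692925128
132 469 -87.04745116278062 -85.66529462168158
140 818 -87.10460309803206 -79.32012486187537
148 584 -79.69090858663537 -77.61916361091208
156 569 -78.89135001875252 -76.71278355672295
164 7 -77.19585470694592 -76.55044343112385
wrist 14
20 41 -68.26066640159591 -67.21187532252772
28 47 -121.29398980652235 -67.4354
[... 2074 characters left out ...]
7728353056178
60 8 -107.00473003665995 -104.60166246319247
68 3 -102.11688297937778 -93.40461012135543
132 9 -85.7902164807682 -77.76326801005109
140 9 -86.00451984258227 -73.21861395259204
148 10 -74.44247096663264 -69.92204358280858
scene 19
68 11 -104.0026349109165 -95.4996276653154
76 3 -90.86970275846272 -85.90952373831954
84 6 -87.06935453674973 -83.70312135360643
92 20 -90.47076076994281 -77.23222771569553
100 8 -88.70887245471299 -83.51472300246843
108 4 -84.04369264222358 -81.93557576125092
116 4 -82.52947754417602 -80.2298567092283
124 3 -79.34308556041334 -78.65443448221001
132 12 -81.31339022382298 -78.47291684365649
140 8 -79.04278189809025 -76.94488463346951
lid [  0.02 155.64]
```

View pics/w6.png

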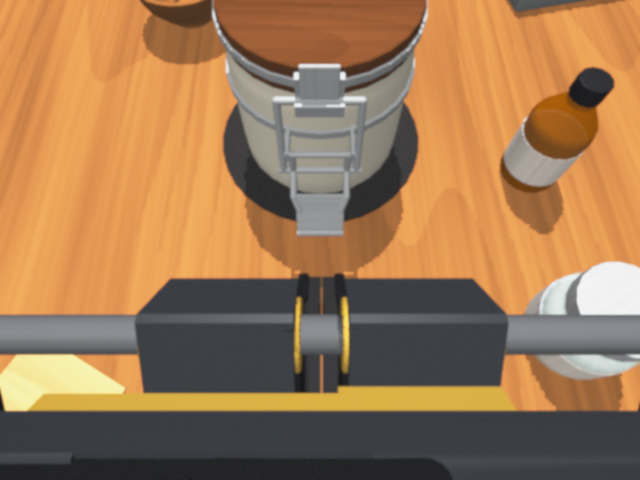

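The handle slopes 28° outward (x -118 at z 40, x -105 at z 64), which matches shut. The lid tilts 0.02 rad into its gasket, and the loop (320,110) sits in the keeper. The arm is clear, so I'm handing in.

```bash
python3 -c "
from station import manip
print(manip.close_job())"
```

```text
the job is handed in; nothing more can be done
None
```

The balm bar lies flat in the canister, the lid is clamped about 0.02 rad into its gasket with the loop hooked and the lever fully down, and I handed the job in at about 26 s; no verdict came back, and I kept clear of the bystanders but did not re-measure them.

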